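Load a hygiene swab into its tube and shut the incubator

ROBOT

A 6-joint arm with a two-finger parallel gripper is mounted at the origin on the work surface; the furniture and walls round the work are solid. World frame = base frame: x ahead of the robot, y to its left, z up, the work surface at z = 0. Lengths are in m, angles in rad, forces in N, time in s.
With the tool pointing down it reaches from about 0.375 to 0.9 m from the base axis. Payload 3.1 kg.
Tool frame: the origin (TCP) lies where the fingers leave the gripper's body, on its centre line; the fingertips stand 70 mm ahead of it and the grasp point (between the pads) lies 51 mm ahead of it (robot.tip_reach is the distance from the TCP to the fingertips, in m); z points along the fingers, y is the line along which they close (so a half turn about z gives the same grasp; the last joint's range is limited). The gripper opens to 87 mm and grips with 3 to 60 N. Pads are 19 mm wide; open, the fingers measure 117 mm over their backs; the gripper's body (75 mm by 190 mm) begins 51 mm behind the grasp point.
Start: joints at [-1.411, 0.527, 1.433, -0, 1.181, -0.178], TCP at [0.207, -0.59, 0.292] pointing down, gripper open.
Joint ranges: [-3.08, 3.08], [-0.75, 2.2], [0.22, 2.44], [-1.43, 4.57], [0, 2.65], [-2.85, 2.85]. Speed limits (rad/s): [2.79, 2.79, 3.14, 3.14, 3.14, 3.14].

INTERFACE

Orientations are given as a unit quaternion [x, y, z, w].
In Python, from rig import robot gives the robot as it stands.
- The arm moves only by the tool carry_out, never from a script. Its argument "rows" is a list that holds one entry, the list of rows, each a list of 6 numbers: the shift along the tool's x, y, z in mm, then the turn, a rotation vector about the tool's x, y, z in units of 8 degrees (1.0 is 8 degrees). A call has 1 to 20 rows; each row is the pose to reach, as a shift and turn from the pose commanded when the call began, along the tool's axes at that moment; what a row does not reach only later rows make up. A row lasts 1/10 s, in which the tool goes at most 50 mm and 8.59 degrees, less where a joint would pass 70% of its speed; a pose out of reach is approached as far as the arm can. A call with a gripper value outside its range is refused whole. "fingers" is the opening, from 0 (shut) to 1 (fully open), set as the call begins (left out, the last holds). The fingers move at their own pace and stop on an object; "grip_force" is the grip in N (left out, the last holds). Time passes only in rows, so rows that repeat a pose let the fingers close. It gives the time, the measured TCP pose, the force and the opening at its end, in the units of the state.
- robot.get_obs(): the state, without advancing time (a new reading comes with each control period).
- robot.camera(name): name is "scene" or "top" or "wrist"; returns a dict with "color" (420x560x3 uint8, red, green, blue), "depth" (420x560 float32, m along the optical axis (not along the pixel's ray), 0 where there is no reading), "K" (3x3 intrinsics, pixels), "camera_from_world" (4x4, takes a point from world to camera coordinates). Camera axes: x right, y down, z forward; pixel columns grow to the right and rows downward; lengths in m; the calibration is good to about 2 mm. A picture is of the moment at which its call begins.
- robot.hand_in(): hands the job in, once; it reports no verdict.
The state is a dict: "time": time; "q": joint angles; "joint_velocities": joint speeds; "joint_torque": joint torques, N m; "position": TCP position; "tool_rot": TCP orientation; "ft_force": force on the tool from outside, world axes, zero at the start; "moment": the same for the moment, N m; "grip_width": finger opening in m.
Only numpy, scipy, OpenCV 4.12 (cv2) and the standard library are available. Lean on these libraries where they do the work, as an engineer would, in place of code of your own. Each camera call takes 0.05 s, during which the arm holds its last target. There are 200 camera calls.

TASK

Take the hygiene swab out of its stand and push it down into the open tube in the small incubator, past the stiff seal, until its collar sits flush on the tube's rim. Then shut the incubator's hood completely over it. Leave the paste cup and the date stamp where they stand.

Things in the scene. Friction and masses are not known exactly. Their poses are not given: they have to be found in the camera images.
- swab: Loose white plastic swab, a rod standing upright in the stand at the start; about 20 g, round about its z axis. Origin at the lower tip, z up along the rod. From the tip: rounded bud 8 mm in diameter and 18 mm long, shaft 6 mm in diameter up to 62 mm, flat collar 17 mm in diameter from 62 to 66 mm, ribbed round handle 14 mm in diameter from 66 to 104 mm (the place to grip).
- swab_collar (a point): Centre of the underside of the swab's collar, 62 mm above its tip; in the end it lies on the tube's rim.
- swab_stand: Fixed grey block 40 x 40 x 66 mm on a 70 x 70 x 6 mm foot, origin at the centre of its underside. In the middle of its top is an upright hole about 13 mm in diameter, in which the swab stands with its collar on the block's top at height 66 mm.
- incubator: Fixed grey box, 132 (x) x 136 (y) x 66 mm, on the table, origin at the centre of its underside, front with display and keys facing its own -x. The bare aluminium block in it reaches to 70 mm height and has two wells at x = 0, y = +24 and -24 mm; either may hold the open tube, the other then holds the capped one.
- tube: Open white swab tube, fixed upright in one well; origin at its bottom, 6 mm above the table, z up along the bore. Outer diameter 17 mm, bore 10.5 mm, rim 72 mm above the origin (78 mm above the table). A black seal plug in the bore, its top 50 mm below the rim, slides down by up to 12.5 mm against about 5 N of friction and stays there; a swab merely dropped in stands 12 mm proud.
- tube_mouth (a point): Centre of the open tube's rim, 78 mm above the table.
- capped_tube: White tube like the open one, but shut with a ribbed cap 21 mm in diameter whose top is 90 mm above the table; fixed in the other well. Origin at its bottom. Nothing is to be done with it.
- hood (a joint): Hinge of the grey hood, rad: 0 shut, 1.7 to 2.05 at the start (open, leaning back past upright), limit 2.1; grows as it opens. Stiff, stays where left; about 1 to 2 N at the lip moves it. Axis along the incubator's y. Shut, the hood reaches 110 mm to the front of the hinge, is 124 mm wide, 60 mm high (top 130 mm above the table), its front sloping back from 22 mm above the hinge upwards.
- hood_hinge (a point): Middle of the hinge line: in the incubator's frame x = +58, y = 0, z = 70 mm. Its x axis turns with the hood and points from the lip to the hinge.
- hood_lip (a point): Outer face of the hood's black lip: a tongue 60 mm wide, 6 mm thick, standing out 29 mm from the lower edge of the hood's front wall. The point is 126 mm from the hinge along the hood, 9 mm to its outer side, 13 mm short of the tongue's end. Shut, this face looks up, 79 mm above the table; open, the tongue stands up and the face looks to the rear: push it to the front and down to shut.
- paste_cup: Bystander: sealed clear cup of orange paste, 104 mm in diameter, 46 mm high, origin at the centre of its underside.
- date_stamp: Bystander: self-inking stamp with a red grip, 26 x 45 x 74 mm, standing, origin at the centre of its underside.

How it is judged:
By the outcome, as a careful person would: the job done as asked, in the order asked, and still so for the second after the job is handed in, with the robot touching nothing.
It also fails if it takes over 61 s, if anything falls off the work surface, if the arm or the gripper's body presses on something with over 40 N, if the wrist force passes 120 N, or if a joint passes its speed limit or range.

## Working session

There is one attempt and no reset: what is moved stays moved. The work goes in short steps, Python scripts to look and compute and a tool call to move; the robot and the scene stay as the last step left them, time stands still between calls to the robot, and variables do not carry over. Pictures are saved under pics/ and viewed, on a budget of 10 in all, crops included, one or two more only if the job needs it, and the job is handed in when it is done.

Besides the shell and the picture viewer there is one more tool, called after "Emit:" by a JSON object that holds its "method" and its "body". carry_out: Moves the arm, as the interface text tells. Its arguments: {"type":"object","properties":{"rows":{"type":"array"},"fingers":{"type":"number"},"grip_force":{"type":"number"}},"required":["rows"]}

```bash
mkdir -p pics; cat > h.py <<'E'
import numpy as np, cv2
from rig import robot
def shot(n):
    c=robot.camera(n); np.savez(f'{n}.npz',**c); return c
def pts(c):
    d=c['depth']; v,u=np.mgrid[:d.shape[0],:d.shape[1]]
    K=c['K']; P=np.stack([(u-K[0,2])/K[0,0]*d,(v-K[1,2])/K[1,1]*d,d],-1)
    T=np.linalg.inv(c['camera_from_world']); return P@T[:3,:3].T+T[:3,3]
E
python3 - <<'E'
from h import *
a=shot('scene');b=shot('top')
cv2.imwrite('pics/scene.png',a['color'][...,::-1]);cv2.imwrite('pics/top.png',b['color'][...,::-1])
o=robot.get_obs();print(o)
for c in(a,b):
    T=np.linalg.inv(c['camera_from_world']);print(T.round(3),c['K'])
E
```

```text
{'time': 0.1, 'q': array([-1.41152803e+00,  5.28383668e-01,  1.43375063e+00, -9.01963316e-06,
        1.18138830e+00, -1.78504093e-01]), 'joint_velocities': array([-0.00067373, -0.00268067, -0.00379139,  0.00022785, -0.0009088 ,
        0.0007271 ]), 'joint_torque': array([ 1.51102126e-04, -4.40984881e+01, -1.77151179e+01,  6.34759082e-02,
        5.33648289e-02, -4.98229520e-05]), 'position': array([ 0.20705743, -0.58916309,  0.29137041]), 'tool_rot': array([ 9.85771844e-01,  1.68086109e-01,  5.11053242e-06, -9.64968636e-04]), 'ft_force': array([-0.20880573,  0.11718748,  0.49067348]), 'moment': array([-0.03659012,  0.02304872, -0.01775011]), 'grip_width': 0.08728906643558823}
[[-0.497 -0.337  0.8   -0.179]
 [-0.867  0.222 -0.445  0.568]
 [-0.028 -0.915 -0.402  0.427]
 [ 0.     0.     0.     1.   ]] [[434.2166797    0.         276.74819383]
 [  0.         434.2166797  208.32842556]
 [  0.           0.           1.        ]]
[[-0.028 -0.988  0.149  0.328]
 [-1.     0.03   0.01   0.15 ]
 [-0.014 -0.149 -0.989  1.254]
 [ 0.     0.     0.     1.   ]] [[493.24938243   0.         268.43716431]
 [  0.         493.24938243 210.58331315]
 [  0.           0.           1.        ]]
```

View pics/scene.png

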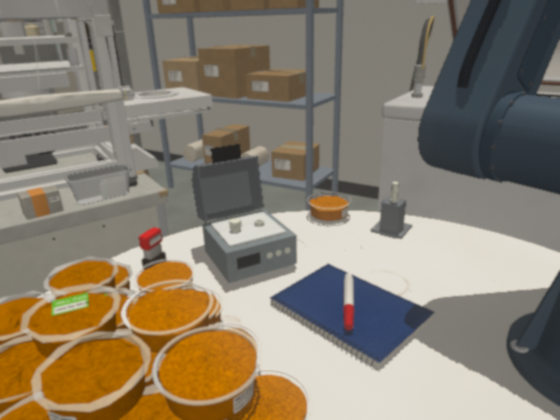

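View pics/top.png

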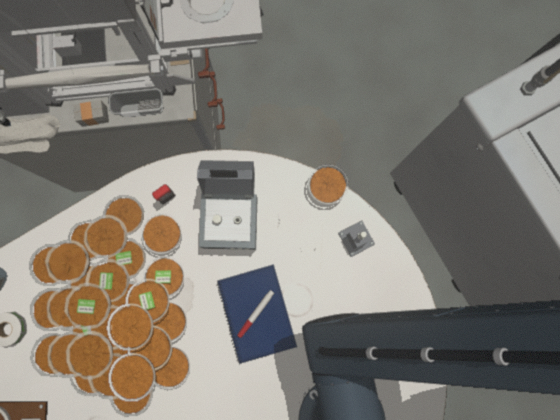

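The scene view shows the incubator at about (248,235), with its hood open behind it, and the stand with the swab at (393,212). In the top view the tubes are at about (217,219) and (238,219), the stand at (356,238), the cup at (327,186) and the stamp at (162,194). Next I'll measure these and make a zoomed composite.

```bash
python3 - <<'E'
from h import *
a=dict(np.load('scene.npz'));b=dict(np.load('top.npz'))
def crop(c,u,v,w,h,s): return cv2.resize(c['color'][v:v+h,u:u+w,::-1],(w*s,h*s),interpolation=cv2.INTER_CUBIC)
L=np.vstack([crop(b,190,155,75,100,4)[:300],crop(b,325,210,75,75,4)[:300]])
R=np.vstack([crop(a,190,140,120,75,4),crop(a,190,205,120,75,4)])
cv2.imwrite('pics/comp.png',np.hstack([L[:600],R[:600]]))
P=pts(b)
x,y,z=P[...,0],P[...,1],P[...,2]
def sel(u,v,w,h,lo,hi,name):
    m=np.zeros(z.shape,bool);m[v:v+h,u:u+w]=1;m&=(z>lo)&(z<hi)&(b['depth']>0)
    q=P[m]
    if len(q)<3:print(name,len(q));return
    (cx,cy),(w_,h_),an=cv2.minAreaRect(q[:,:2].astype(np.float32))
    print(name,len(q),'mean',q.mean(0).round(4),'rect',np.round([cx,cy,w_,h_,an],4))
sel(335,215,45,45,.055,.072,'standtop');sel(335,215,45,45,.001,.02,'foot');sel(335,215,45,45,.075,.12,'swab')
sel(195,192,70,65,.055,.069,'box');sel(195,192,70,65,.04,.075,'box2')
sel(208,208,18,22,.074,.1,'tubeL');sel(229,208,18,22,.074,.1,'tubeR')
sel(195,155,65,45,.08,.25,'hood')
sel(300,160,55,55,.03,.06,'cup');sel(150,180,28,28,.03,.09,'stamp')
np.set_printoptions(linewidth=200)
print((z[208:232,208:250:2]*1e3).round().astype(int))
print((z[225:252,345:370:2]*1e3).round().astype(int))
E
```

```text
standtop 242 mean [ 0.4387 -0.0566  0.0644] rect [ 0.4396 -0.058   0.0397  0.0413 24.7301]
foot 604 mean [ 0.4383 -0.0542  0.0042] rect [ 4.42400e-01 -6.13000e-02  1.13100e-01  1.12400e-01  8.80957e+01]
swab 41 mean [ 0.4383 -0.0569  0.1018] rect [ 4.38200e-01 -5.81000e-02  1.42000e-02  1.16000e-02  8.80787e+01]
box 1933 mean [0.4848 0.2611 0.0658] rect [ 0.4894  0.2619  0.1362  0.1359 87.029 ]
box2 3031 mean [0.4866 0.2606 0.067 ] rect [ 0.4883  0.2619  0.1362  0.1384 86.9792]
tubeL 70 mean [0.488  0.2855 0.0868] rect [4.87700e-01 2.88400e-01 2.40000e-02 2.41000e-02 6.27553e+01]
tubeR 24 mean [0.4856 0.2379 0.0769] rect [4.84700e-01 2.39700e-01 3.08000e-02 2.22000e-02 3.94756e+01]
hood 1132 mean [0.5865 0.2572 0.1636] rect [5.83200e-01 2.57000e-01 1.24500e-01 7.21000e-02 8.70237e+01]
cup 398 mean [0.5768 0.0127 0.0341] rect [5.76600e-01 1.04000e-02 1.00900e-01 1.02400e-01 8.70917e+01]
stamp 211 mean [0.5602 0.4228 0.0666] rect [5.62200e-01 4.24500e-01 2.21000e-02 4.43000e-02 3.25035e+01]
[[  66   66   69   70   71   68   69   70   67   69   67   69   69   67   68   67   69   67   73
[... 3633 characters left out ...]
 65   63   65    4]
 [   5    4    6   28   52   60   61   63   63   62   66    5    5]
 [   4    7    1   16   38   64   67   69   63   62    4    4    2]
 [   3    1    3    8   33   59   67   63   63    4    8    0    3]
 [   5    5    3    7   25   52   60   63    9    0    3    2    5]
 [   0   -2    2    2   24   47   63    7    5    4    3    8    4]
 [  -3    2    2    6   18   31    3    5    9    1    1    4    3]
 [   0    4    7    6    6    4    1    6    2    3    2    5    2]
 [   0    2    2    3    2    3   11    8    2    7    3    0    1]
 [   0   -5    6    1    0    7    2   11    7    6   -1 1254    1]
 [   3   -2    5    2    6    2    4    5    6   -2   -4   -1   -2]]
```

View pics/comp.png

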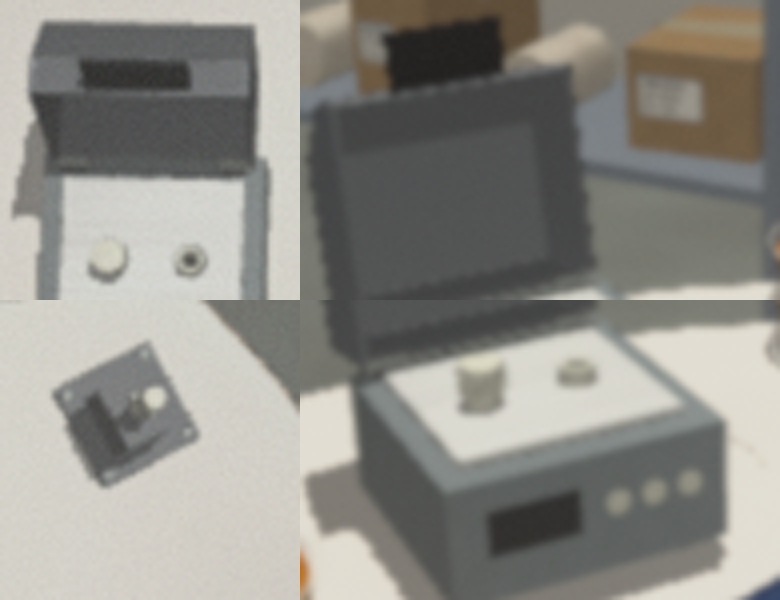

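The composite shows that the capped tube is the left one (world +y) and the open tube the right one, at about (190,260) in the crop. The black lip stands on the open hood at about (135,75), and the swab's top is at (153,398). The measured heights fit: stand top 0.065, swab top 0.105, rim 0.077 and cap 0.089 m. I'll move above the swab first, with the tool's y axis along the incubator's y.

Emit:
{"method": "carry_out", "body": {"rows": [[[30,-32,0,0.2,0,0],[65,-70,0,0,0,0.6],[98,-106,0,0,0,1.0],[131,-142,0,0,0,1.4],[164,-177,0,0,0,1.8],[197,-213,0,0,0,2.2],[230,-248,0,0,0,2.6],[263,-284,0,0,0,2.79],[296,-319,0,0,0,2.79],[328,-354,0,0,0,2.79],[361,-390,0,0,0,2.79],[380,-410,0,0,0,2.79],[394,-425,0,0,0,2.79],[394,-425,0,0,0,2.79],[394,-425,0,0,0,2.79],[394,-425,0,0,0,2.79],[394,-425,0,0,0,2.79]]], "fingers": 0.5}}

```text
time: 1.8
position: [0.4378, -0.059, 0.2922]
tool_rot: [1.0, -0.027, -0.0, 0.0]
ft_force: [-0.6, 0.8, -0.1]
grip_width: 0.0434
```

```bash
cat >> h.py <<'E'
from scipy.spatial.transform import Rotation as Ro
def row(p,yaw=None):
    "row (tool mm, 8deg units) from the measured pose to TCP p, tool down with x axis at yaw deg"
    o=robot.get_obs(); R=Ro.from_quat(o['tool_rot'])
    t=R.inv().apply(np.array(p)-o['position'])*1e3
    r=np.zeros(3)
    if yaw is not None:
        G=Ro.from_euler('z',yaw,degrees=True)*Ro.from_euler('x',180,degrees=True)
        r=(R.inv()*G).as_rotvec(degrees=True)/8
    print('now',o['position'].round(4),'t',round(o['time'],2),'F',o['ft_force'].round(1),'w',round(o['grip_width'],4),'row',t.round(1),r.round(2))
E
python3 - <<'E'
from h import *
c=shot('wrist');cv2.imwrite('pics/w1.png',c['color'][...,::-1])
print(np.linalg.inv(c['camera_from_world']).round(3),c['K'][0])
P=pts(c);z=P[...,2];ok=c['depth']>0
m=ok&(z>.096)&(z<.112)&(np.hypot(P[...,0]-.438,P[...,1]+.057)<.02)
print('swabtop',m.sum(),P[m].mean(0),P[m].min(0),P[m].max(0))
m=ok&(z>.058)&(z<.072)&(np.hypot(P[...,0]-.438,P[...,1]+.057)<.035)
if m.sum()>3:print('top',m.sum(),cv2.minAreaRect(P[m][:,:2].astype(np.float32)),P[m].mean(0))
b=dict(np.load('top.npz'));P=pts(b);col=b['color'].max(-1)
for v in range(156,200,2):
    print(v,b['color'][v,224],P[v,224].round(3),P[v,205].round(3))
row([.438,-.057,.145],-3)
E
```

```text
[[-0.052 -0.953 -0.298  0.519]
 [-0.999  0.05   0.016 -0.063]
 [-0.     0.299 -0.954  0.384]
 [ 0.     0.     0.     1.   ]] [358.47755808   0.         280.64628256]
swabtop 270 [ 0.43918391 -0.05943608  0.1063423 ] [ 0.43135751 -0.06645691  0.09603344] [ 0.44488083 -0.05252007  0.10946582]
top 1555 ((0.43773066997528076, -0.05939437821507454), (0.040306173264980316, 0.040156736969947815), 25.581138610839844) [ 0.44066825 -0.05944199  0.06573327]
156 [208 205 197] [0.665 0.275 0.001] [0.666 0.324 0.002]
158 [209 207 196] [ 0.66   0.275 -0.   ] [0.661 0.324 0.002]
160 [169 165 161] [ 0.655  0.275 -0.003] [0.62  0.305 0.138]
162 [93 95 95] [0.613 0.261 0.141] [0.614 0.305 0.142]
164 [96 96 96] [0.606 0.26  0.151] [0.606 0.303 0.157]
166 [96 98 99] [0.599 0.259 0.159] [0.599 0.302 0.164]
168 [ 97  98 100] [0.592 0.258 0.167] [0.593 0.301 0.17 ]
170 [67 68 66] [0.579 0.255 0.202] [0.588 0.301 0.173]
172 [52 51 52] [0.574 0.255 0.204] [0.583 0.301 0.174]
174 [52 50 49] [0.572 0.256 0.194] [0.577 0.3   0.181]
176 [56 57 57] [0.57  0.257 0.182] [0.573 0.3   0.178]
178 [94 96 96] [0.568 0.258 0.175] [0.569 0.3   0.176]
180 [77 80 80] [0.587 0.269 0.066] [0.588 0.316 0.065]
182 [78 78 80] [0.582 0.269 0.063] [0.584 0.316 0.063]
184 [82 83 82] [0.576 0.269 0.067] [0.577 0.315 0.071]
186 [77 77 79] [0.571 0.269 0.067] [0.573 0.316 0.065]
188 [85 84 83] [0.566 0.269 0.068] [0.567 0.315 0.071]
190 [79 81 82] [0.56  0.269 0.074] [0.562 0.315 0.073]
192 [81 82 83] [0.556 0.269 0.068] [0.558 0.316 0.068]
194 [87 89 90] [0.552 0.27  0.062] [0.551 0.315 0.078]
196 [87 90 89] [0.547 0.27  0.065] [0.547 0.316 0.071]
198 [102 105 104] [0.542 0.27  0.066] [0.328 0.15  1.254]
now [ 0.4378 -0.059   0.2922] t 1.85 F [ 0.  -0.9  0.2] w 0.0437 row [ 1.000e-01 -2.000e+00  1.472e+02] [ 0.    0.   -0.01]
```

View pics/w1.png

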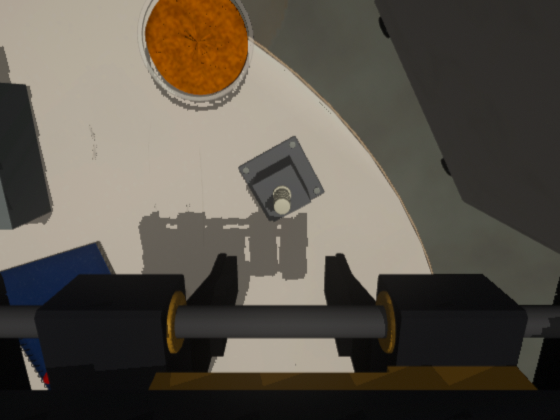

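The wrist view shows the swab upright at (282,203), in the stand below the tool. Its measured top is (0.439,-0.059,0.106), which matches the top camera. I'll descend and grip 90 mm above its tip.

Emit:
{"method": "carry_out", "body": {"rows": [[[0,0,25,0,0,0],[0.5,0,55,0,0,0],[0.5,0,85,0,0,0],[0.5,0,110,0,0,0],[0.5,0,130,0,0,0],[0.5,0,142,0,0,0],[0.5,0,147,0,0,0],[0.5,0,147,0,0,0],[0.5,0,147,0,0,0]]]}}

```text
time: 2.75
position: [0.4389, -0.0585, 0.1457]
tool_rot: [1.0, -0.026, 0.0, 0.0]
ft_force: [0.3, 0.0, -0.1]
grip_width: 0.0436
```

Emit:
{"method": "carry_out", "body": {"rows": [[[0,0,0,0,0,0],[0,0,0,0,0,0],[0,0,0,0,0,0],[0,0,0,0,0,0],[0,0,0,0,0,0],[0,0,0,0,0,0],[0,0,0,0,0,0],[0,0,0,0,0,0]]], "fingers": 0, "grip_force": 40}}

```text
time: 3.55
position: [0.4387, -0.0582, 0.1454]
tool_rot: [1.0, -0.026, 0.0, 0.0]
ft_force: [0.3, -0.8, 3.8]
grip_width: 0.0132
```

Emit:
{"method": "carry_out", "body": {"rows": [[[0,0,-10,0,0,0],[0,0,-25,0,0,0],[0,0,-45,0,0,0],[0,0,-70,0,0,0],[0,0,-95,0,0,0],[0,0,-120,0,0,0],[0,0,-135,0,0,0],[0,0,-140,0,0,0],[0,0,-140,0,0,0]]]}}

```text
time: 4.45
position: [0.4386, -0.0581, 0.2859]
tool_rot: [1.0, -0.026, 0.001, 0.0]
ft_force: [-0.1, -0.2, 0.1]
grip_width: 0.0129
```

Emit:
{"method": "carry_out", "body": {"rows": [[[1,-10,0,0,0,0],[3,-30,0,0,0,0],[6,-55,0,0,0,0],[9,-85,0,0,0,0],[12,-115,0,0,0,0],[15,-145,0,0,0,0],[18,-175,0,0,0,0],[22,-205,0,0,0,0],[25,-235,0,0,0,0],[28,-265,0,0,0,0],[30,-285,0,0,0,0],[31,-295,0,0,0,0],[31,-298,0,0,0,0],[31,-298,0,0,0,0],[31,-298,0,0,0,0]]]}}

```text
time: 5.95
position: [0.4846, 0.2371, 0.2849]
tool_rot: [1.0, -0.026, -0.001, 0.0]
ft_force: [0.6, 0.2, -0.5]
grip_width: 0.0127
```

```bash
cat > m.py <<'E'
from h import *
import sys
i=sys.argv[1]
c=shot('wrist');s=shot('scene')
k=cv2.resize(s['color'][130:290,190:310],(420,560),interpolation=cv2.INTER_CUBIC)[:420]
w=c['color'];cv2.imwrite(f'pics/m{i}.png',np.hstack([cv2.resize(w,(480,360)),cv2.resize(s['color'][130:265,180:300],(320,360),interpolation=cv2.INTER_CUBIC)])[...,::-1])
P=pts(c);z=P[...,2];ok=c['depth']>0
def blob(n,lo,hi,x,y,r):
    m=ok&(z>lo)&(z<hi)&(np.hypot(P[...,0]-x,P[...,1]-y)<r)
    if m.sum()<4:print(n,m.sum());return
    q=P[m];(a,b_),rr=cv2.minEnclosingCircle(q[:,:2].astype(np.float32))
    print(n,m.sum(),'mean',q.mean(0).round(4),'circ',round(a,4),round(b_,4),round(rr,4),'mid',((q.min(0)+q.max(0))/2).round(4))
blob('rim',.0745,.082,.4855,.238,.016);blob('cap',.084,.096,.488,.286,.018)
row([.4855,.238,.2854],-3)
E
python3 m.py 1
```

```text
rim 192 mean [0.4853 0.2369 0.0773] circ 0.4851 0.2369 0.0084 mid [0.4851 0.237  0.0771]
cap 515 mean [0.4881 0.2841 0.0892] circ 0.4874 0.285 0.0114 mid [0.4873 0.2849 0.0881]
now [0.4848 0.237  0.2852] t 6.05 F [ 0.1  0.  -0.3] w 0.0132 row [ 0.6 -1.  -0.2] [ 0.    0.   -0.01]
```

View pics/m1.png

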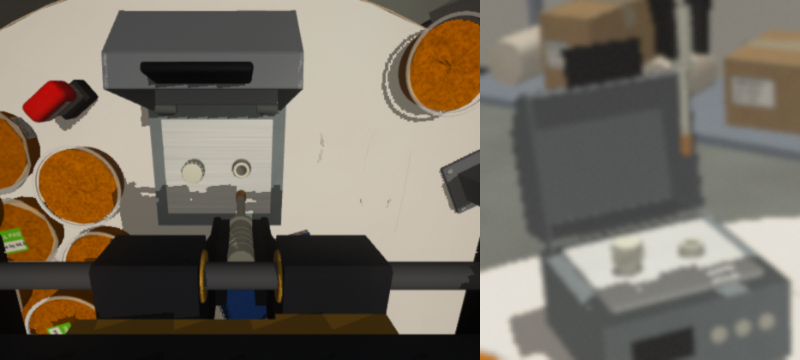

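The wrist view shows the swab held, its brown bud at (240,195), and the open tube ahead of it at (241,170). The rim measures (0.485,0.237). Next I'll check the swab's tilt and the offset of its tip.

```bash
cat > t.py <<'E'
from h import *
# swab axis from wrist and scene depth, surface -> axis by moving back one radius along the view ray
o=robot.get_obs();p=o['position']
def axis(c,n):
    P=pts(c);T=np.linalg.inv(c['camera_from_world']);z=P[...,2]
    tip=p[2]-.141
    for nm,lo,hi,r in(('bud',.003,.016,.004),('shaft',.022,.058,.003)):
        m=(c['depth']>0)&(z>tip+lo)&(z<tip+hi)&(np.hypot(P[...,0]-p[0],P[...,1]-p[1])<.012)
        if m.sum()<4:print(n,nm,m.sum());continue
        q=P[m];d=q.mean(0)-T[:3,3];d[2]=0;d/=np.linalg.norm(d)
        # centre: lateral mean, and depth mean surface -> +0.785 r
        print(n,nm,m.sum(),'ctr-TCP mm',((q.mean(0)+d*r*.785-p)*1e3).round(1),'depth dir',d.round(2),'lat std',(q-q.mean(0)).std(0).round(4))
for n in('wrist','scene','top'):axis(dict(np.load(n+'.npz')) if n!='top' else shot('top'),n)
b=dict(np.load('top.npz'));P=pts(b);z=P[...,2]
E
python3 t.py
```

```text
wrist bud 102 ctr-TCP mm [  -1.4    0.4 -130.1] depth dir [-1.    0.05  0.  ] lat std [0.0011 0.0023 0.0039]
wrist shaft 162 ctr-TCP mm [  -0.9    0.4 -105.5] depth dir [-1.    0.05  0.  ] lat std [0.0007 0.0017 0.0077]
scene bud 28 ctr-TCP mm [   0.5    1.9 -131.2] depth dir [ 0.9  -0.44  0.  ] lat std [0.0014 0.0018 0.0037]
scene shaft 64 ctr-TCP mm [  0.3   1.8 -99.8] depth dir [ 0.9  -0.44  0.  ] lat std [0.0014 0.0016 0.0106]
top bud 0
top shaft 0
```

```bash
python3 - <<'E'
from h import *
p=robot.get_obs()['position']
for n in('wrist','scene','top'):
    c=dict(np.load(n+'.npz'));P=pts(c);z=P[...,2]
    for nm,lo,hi,x,y,r in(('rim',.0745,.082,.4851,.237,.016),('cap',.085,.095,.4875,.285,.016)):
        m=(c['depth']>0)&(z>lo)&(z<hi)&(np.hypot(P[...,0]-x,P[...,1]-y)<r)
        q=P[m]
        if len(q)>3:print(n,nm,len(q),((q.mean(0)-p)*1e3).round(1),(((q.min(0)+q.max(0))/2-p)*1e3).round(1))
E
```

```text
wrist rim 192 [ 4.00e-01 -1.00e-01 -2.08e+02] [ 2.000e-01 -1.000e-01 -2.082e+02]
wrist cap 506 [   3.2   47.2 -196. ] [   2.4   47.8 -196.7]
scene rim 37 [ 2.000e-01  1.900e+00 -2.084e+02] [  -0.6    1.8 -208.4]
scene cap 67 [  -0.    51.  -196.5] [   1.8   50.4 -197. ]
```

Emit:
{"method": "carry_out", "body": {"rows": [[[0,0,-0.5,0,0,0],[0.3,0,15,0,0,0],[0.6,0,35,0,0,0],[0.6,0,50,0,0,0],[0.6,0,58,0,0,0],[0.6,0,60,0,0,0],[0.6,0,60,0,0,0],[0.6,0,60,0,0,0]]]}}

```text
time: 6.9
position: [0.486, 0.238, 0.226]
tool_rot: [1.0, -0.026, 0.001, -0.0]
ft_force: [0.4, -0.2, -0.5]
grip_width: 0.0128
```

```bash
python3 - <<'E'
from h import *
a=shot('wrist');s=shot('scene')
f=lambda c,u,v,w,h:cv2.resize(c['color'][v:v+h,u:u+w,::-1],(400,400),interpolation=cv2.INTER_CUBIC)
T=a['camera_from_world'];p=robot.get_obs()['position']
def px(c,X):
    T=c['camera_from_world'];q=c['K']@(T[:3,:3]@X+T[:3,3]);return (q[:2]/q[2])
X=np.array([.4851,.2369,.078])
ua,us=px(a,X),px(s,X);print('rim px',ua,us,'tip',px(a,p-[0,0,.141]),px(s,p-[0,0,.141]))
cv2.imwrite('pics/n1.png',np.hstack([f(a,int(ua[0])-40,int(ua[1])-40,80,80),f(s,int(us[0])-25,int(us[1])-30,50,50)]))
E
python3 t.py; python3 - <<'E'
from h import *
row([.4855,.237,.2254],-3)
E
```

```text
rim px [282.69632913 222.75861211] [259.37995012 220.32580872] tip [281.07623304 224.95856258] [258.48344063 216.91894048]
wrist bud 99 ctr-TCP mm [  -0.7    0.4 -130. ] depth dir [-1.    0.05  0.  ] lat std [0.0011 0.0023 0.0039]
wrist shaft 163 ctr-TCP mm [  -0.4    0.4 -105.4] depth dir [-1.    0.05  0.  ] lat std [0.0006 0.0017 0.0076]
scene bud 29 ctr-TCP mm [   0.8    1.6 -131.4] depth dir [ 0.9  -0.44  0.  ] lat std [0.0017 0.0023 0.0038]
scene shaft 59 ctr-TCP mm [   0.8    1.9 -100.7] depth dir [ 0.9  -0.44  0.  ] lat std [0.0015 0.0017 0.0099]
top bud 0
top shaft 0
now [0.4859 0.238  0.2259] t 7.05 F [-0.3 -0.2 -0.4] w 0.0128 row [-0.3  1.   0.5] [-0.   -0.01  0.  ]
```

View pics/n1.png

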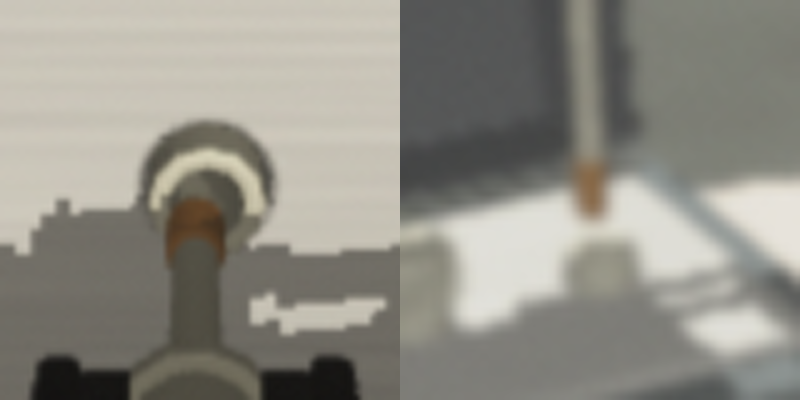

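In the wrist crop the bud is centred at column 195 and the rim at 208, so the tip is about 1.8 mm too far towards +y. The scene crop agrees (590 against 602). In x they line up. I'll correct y and lower gently to 10 mm inside the mouth, watching the force.

Emit:
{"method": "carry_out", "body": {"rows": [[[-0.1,0.9,0,0,0,0],[-0.2,1.8,0,0,0,0],[-0.2,1.8,0,0,0,0],[-0.2,1.8,3,0,0,0],[-0.2,1.8,6,0,0,0],[-0.2,1.8,8,0,0,0],[-0.2,1.8,10,0,0,0],[-0.2,1.8,12,0,0,0],[-0.2,1.8,14,0,0,0],[-0.2,1.8,16,0,0,0],[-0.2,1.8,16,0,0,0]]]}}

```text
time: 8.15
position: [0.4851, 0.236, 0.2089]
tool_rot: [1.0, -0.026, -0.0, 0.0]
ft_force: [0.1, 0.3, -1.0]
grip_width: 0.0127
```

Emit:
{"method": "carry_out", "body": {"rows": [[[0,0,3,0,0,0],[0,0,7,0,0,0],[0,0,11,0,0,0],[0,0,15,0,0,0],[0,0,19,0,0,0],[0,0,23,0,0,0],[0,0,27,0,0,0],[0,0,31,0,0,0],[0,0,35,0,0,0],[0,0,35,0,0,0]]]}}

```text
time: 9.15
position: [0.485, 0.236, 0.1737]
tool_rot: [1.0, -0.026, -0.0, 0.0]
ft_force: [0.2, 0.2, -0.6]
grip_width: 0.013
```

Emit:
{"method": "carry_out", "body": {"rows": [[[0,0,2,0,0,0],[0,0,4,0,0,0],[0,0,6,0,0,0],[0,0,8,0,0,0],[0,0,10,0,0,0],[0,0,11,0,0,0],[0,0,12,0,0,0],[0,0,13,0,0,0],[0,0,14,0,0,0],[0,0,14,0,0,0]]]}}

```text
time: 10.15
position: [0.4854, 0.2361, 0.1602]
tool_rot: [1.0, -0.026, 0.0, -0.0]
ft_force: [0.6, -0.5, 4.9]
grip_width: 0.0129
```

The seal pushes back with about 5 N, as expected. About 3 mm is left.

Emit:
{"method": "carry_out", "body": {"rows": [[[0,0,1,0,0,0],[0,0,2,0,0,0],[0,0,3,0,0,0],[0,0,3.5,0,0,0],[0,0,3.5,0,0,0]]]}}

```text
time: 10.65
position: [0.4854, 0.2361, 0.1574]
tool_rot: [1.0, -0.026, 0.0, -0.0]
ft_force: [-0.8, -1.1, 9.4]
grip_width: 0.0125
```

Emit:
{"method": "carry_out", "body": {"rows": [[[0,0,0.5,0,0,0],[0,0,1,0,0,0],[0,0,1.5,0,0,0],[0,0,1.5,0,0,0]]]}}

```text
time: 11.05
position: [0.4854, 0.2361, 0.1573]
tool_rot: [1.0, -0.026, 0.001, -0.0]
ft_force: [-3.8, -0.8, 18.6]
grip_width: 0.0131
```

The swab stopped at the predicted height (0.157) and the force rose to 18.6 N, so the collar is seated. I'll open a little, clear of the cap, and withdraw.

Emit:
{"method": "carry_out", "body": {"rows": [[[0,0,-1.5,0,0,0],[0,0,-1.5,0,0,0],[0,0,-1.5,0,0,0],[0,0,-1.5,0,0,0],[0,0,-1.5,0,0,0],[0,0,-1.5,0,0,0]]], "fingers": 0.32}}

```text
time: 11.65
position: [0.4851, 0.236, 0.1564]
tool_rot: [1.0, -0.026, -0.0, 0.0]
ft_force: [-0.4, -0.4, 0.5]
grip_width: 0.0275
```

Emit:
{"method": "carry_out", "body": {"rows": [[[0,0,-6,0,0,0],[0,0,-18,0,0,0],[0,0,-38,0,0,0],[0,0,-63,0,0,0],[0,0,-93,0,0,0],[0,0,-123,0,0,0],[0,0,-150,0,0,0],[0,0,-165,0,0,0],[0,0,-170,0,0,0],[0,0,-170,0,0,0]]]}}

```text
time: 12.65
position: [0.4853, 0.2361, 0.328]
tool_rot: [1.0, -0.026, 0.001, -0.0]
ft_force: [-0.2, 0.7, -0.3]
grip_width: 0.0278
```

```bash
python3 - <<'E'
from h import *
a=shot('wrist');s=shot('scene');b=shot('top')
r=lambda c,u,v,w,h,W,H:cv2.resize(c['color'][v:v+h,u:u+w,::-1],(W,H),interpolation=cv2.INTER_CUBIC)
cv2.imwrite('pics/p1.png',np.hstack([r(a,140,40,280,300,373,400),r(s,190,140,100,100,400,400)]))
for c in(a,s,b):
    P=pts(c);z=P[...,2];ok=c['depth']>0
    m=ok&(np.hypot(P[...,0]-.485,P[...,1]-.236)<.013)&(z>.1)&(z<.16)
    print('handle',m.sum(),P[m].mean(0).round(4) if m.any() else '',np.percentile(z[m],[5,50,95]).round(4) if m.any() else '')
# black lip: dark pixels near it
for c in(a,b):
    P=pts(c);z=P[...,2];col=c['color'].max(-1)
    m=(c['depth']>0)&(col<62)&(z>.165)&(z<.225)&(P[...,0]>.54)&(P[...,0]<.64)&(abs(P[...,1]-.26)<.05)
    q=P[m];print('lip',len(q));
    if len(q)>5:
        print(q.mean(0).round(4),np.percentile(q,[2,50,98],axis=0).round(4))
        for zz in np.arange(.17,.22,.006):
            k=abs(q[:,2]-zz)<.003
            if k.sum()>3:print(zz.round(3),k.sum(),q[k,0].mean().round(4),q[k,1].mean().round(4))
row([.4855,.237,.3254],-3)
E
```

```text
handle 269 [0.4864 0.2366 0.1167] [0.102  0.1194 0.1209]
handle 85 [0.4815 0.2401 0.112 ] [0.1012 0.1125 0.1204]
handle 4 [0.4861 0.241  0.1137] [0.1076 0.115  0.1179]
lip 2365
[0.5732 0.2573 0.196 ] [[0.5656 0.2279 0.1763]
 [0.5733 0.2571 0.2022]
 [0.5797 0.2887 0.2059]]
0.176 318 0.5676 0.2659
0.182 210 0.5691 0.2563
0.188 196 0.5703 0.2553
0.194 217 0.5715 0.256
0.2 346 0.5744 0.2559
0.206 1078 0.5761 0.2561
lip 0
now [0.4846 0.2359 0.3258] t 12.8 F [-0.9  1.4 -0.3] w 0.0277 row [ 0.9 -1.2  0.4] [0.   0.02 0.  ]
```

View pics/p1.png

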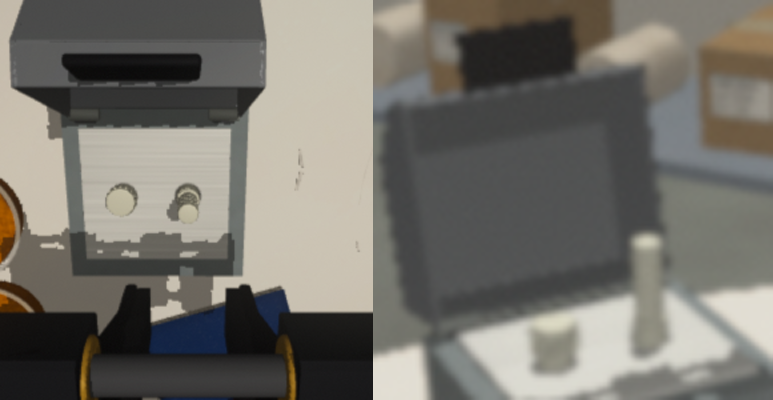

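The picture shows the swab in the tube with only the handle and collar above it. Its top measures 0.120 m, and flush should be 78+42 = 120 mm. The black lip stands at (131,66), with its end at x≈0.576–0.580, z≈0.206, y≈0.257, so the hood is at about 1.77 rad. I'll go behind the lip with the fingers shut.

Emit:
{"method": "carry_out", "body": {"rows": [[[10,-3,0,0,0,0],[30,-8,0,0,0,0],[55,-14,0,0,0,0],[80,-20,0,0,0,0],[100,-25,0,0,0,0],[108,-27,0,0,0,0],[110,-27,0,0,0,0],[110,-27,10,0,0,0],[110,-27,30,0,0,0],[110,-27,50,0,0,0],[110,-27,64,0,0,0],[110,-27,70,0,0,0],[110,-27,70,0,0,0]]], "fingers": 0, "grip_force": 20}}

```text
time: 14.1
position: [0.5956, 0.2572, 0.2557]
tool_rot: [1.0, -0.026, -0.001, 0.0]
ft_force: [-0.6, 0.4, 0.2]
grip_width: 0.0005
```

Emit:
{"method": "carry_out", "body": {"rows": [[[-5,0,0,0,0,0],[-12,0,0,0,0,0],[-19,0,0,0,0,0],[-26,0,1,0,0,0],[-33,0,1,0,0,0],[-41,0,0,0,0,0],[-49,0,-1,0,0,0],[-57,0,-1,0,0,0],[-64,0,-1,0,0,0],[-72,0,0,0,0,0],[-80,0,2,0,0,0],[-88,0,3,0,0,0],[-96,0,5,0,0,0],[-96,0,5,0,0,0]]]}}

```text
time: 15.5
position: [0.4987, 0.2623, 0.2513]
tool_rot: [1.0, -0.026, -0.001, 0.0]
ft_force: [0.3, 0.0, 0.7]
grip_width: 0.0004
```

```bash
python3 - <<'E'
from h import *
s=shot('scene');w=shot('wrist')
r=lambda c,u,v,w,h,W,H:cv2.resize(c['color'][v:v+h,u:u+w,::-1],(W,H),interpolation=cv2.INTER_CUBIC)
cv2.imwrite('pics/q1.png',np.hstack([r(s,170,80,160,160,400,400),r(w,140,40,280,300,373,400)]))
E
```

```text
(no output)
```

View pics/q1.png

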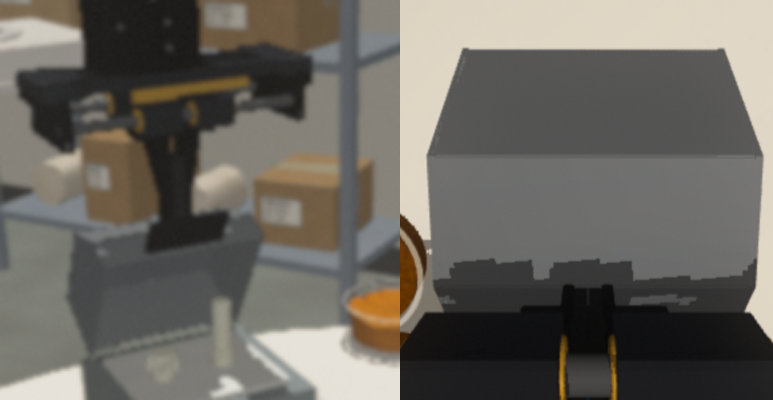

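The left crop shows the hood following, tilted forward, with the fingers behind the lip at (190,225). The swab stands clear at (222,330). I'll continue the arc.

Emit:
{"method": "carry_out", "body": {"rows": [[[-7,0,3,0,0,0],[-15,0,6,0,0,0],[-23,0,10,0,0,0],[-30,0,15,0,0,0],[-36,0,20,0,0,0],[-42,0,26,0,0,0],[-48,0,32,0,0,0],[-54,0,38,0,0,0],[-59,0,45,0,0,0],[-64,0,53,0,0,0],[-68,0,60,0,0,0],[-72,0,68,0,0,0],[-75,0,77,0,0,0],[-77,0,85,0,0,0],[-78,0,92,0,0,0],[-78,0,92,0,0,0]]]}}

```text
time: 17.2
position: [0.4218, 0.2661, 0.1586]
tool_rot: [1.0, -0.026, -0.001, 0.001]
ft_force: [-1.1, 0.5, -0.7]
grip_width: 0.0001
```

Emit:
{"method": "carry_out", "body": {"rows": [[[0,0,3,0,0,0],[0,0,6,0,0,0],[0,0,8,0,0,0],[0,0,9.5,0,0,0],[0,0,10.5,0,0,0],[0,0,11,0,0,0],[0,0,11,0,0,0]]]}}

```text
time: 17.9
position: [0.4227, 0.2663, 0.149]
tool_rot: [1.0, -0.026, 0.0, -0.0]
ft_force: [-0.5, -0.4, 3.1]
grip_width: 0.0003
```

Emit:
{"method": "carry_out", "body": {"rows": [[[0,0,0.7,0,0,0],[0,0,1.4,0,0,0],[0,0,1.4,0,0,0]]]}}

```text
time: 18.2
position: [0.4227, 0.2663, 0.1488]
tool_rot: [1.0, -0.026, 0.0, -0.0]
ft_force: [-3.7, -1.3, 13.0]
grip_width: -0.0
```

The lip is on its hard stop: the tip is at 0.079, no longer moving, and the force rose to 13 N. I'll retreat upward and check.

Emit:
{"method": "carry_out", "body": {"rows": [[[0,0,-4,0,0,0],[-2,0,-15,0,0,0],[-6,0,-35,0,0,0],[-10,0,-60,0,0,0],[-15,0,-90,0,0,0],[-20,0,-120,0,0,0],[-20,0,-150,0,0,0],[-20,0,-165,0,0,0],[-20,0,-170,0,0,0],[-20,0,-170,0,0,0]]]}}

```text
time: 19.2
position: [0.4027, 0.2674, 0.318]
tool_rot: [1.0, -0.026, 0.001, -0.0]
ft_force: [0.2, 1.0, -0.9]
grip_width: 0.0002
```

```bash
python3 - <<'E'
from h import *
s=shot('scene');w=shot('wrist');b=shot('top')
r=lambda c,u,v,w,h,W,H:cv2.resize(c['color'][v:v+h,u:u+w,::-1],(W,H),interpolation=cv2.INTER_CUBIC)
cv2.imwrite('pics/r1.png',np.hstack([r(s,170,130,160,160,400,400),r(w,140,40,280,300,373,400)]))
P=pts(w);z=P[...,2];ok=w['depth']>0
m=ok&(z>.1)&(z<.16)&(abs(P[...,1]-.26)<.05)&(P[...,0]>.48)&(P[...,0]<.535)
q=P[m];A=np.c_[q[:,:2]-q[:,:2].mean(0),np.ones(len(q))];k=np.linalg.lstsq(A,q[:,2],rcond=None)[0]
print('hood top',len(q),q.mean(0).round(4),'slopes',k.round(4))
P=pts(b);z=P[...,2]
for n,x,y,R,lo,hi in(('cup',.5768,.0127,.06,.03,.06),('stamp',.5602,.4228,.04,.03,.09)):
    m=(np.hypot(P[...,0]-x,P[...,1]-y)<R)&(z>lo)&(z<hi);print(n,m.sum(),P[m].mean(0).round(4))
E
```

```text
hood top 11283 [0.5084 0.2598 0.1295] slopes [-0.002   0.      0.1295]
cup 436 [0.575  0.0126 0.0337]
stamp 207 [0.5603 0.423  0.0675]
```

View pics/r1.png

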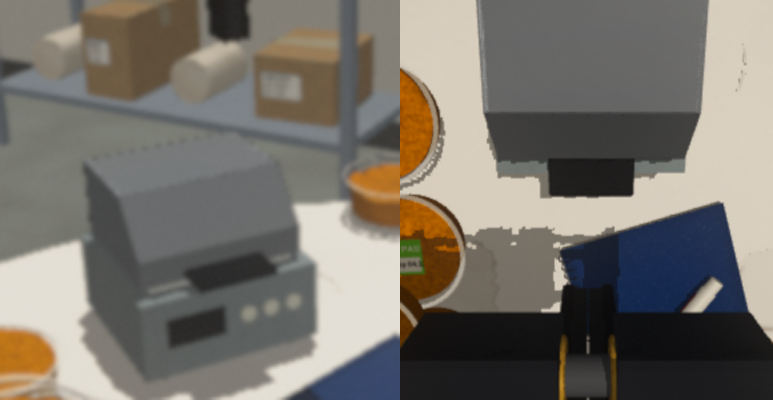

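The hood is shut in both views, with the lip at (232,272) on the left. Its top is level at 0.1295 m (130 expected), and the cup and the stamp have not moved. I'm handing in.

```bash
python3 -c "
from rig import robot
print(robot.hand_in())"
```

```text
the job is handed in; nothing more can be done
None
```

The swab is pressed fully into the open tube, the hood is shut over it, and the job is handed in after about 19 s of robot time.

**Swab:** I gripped it by the handle, lifted it out of the stand and pushed it through the seal at about 5 N. The collar met the rim at the predicted height, and the force rose to about 19 N. After release its top measured 120 mm above the table, which is what flush should give.

**Hood:** I pushed it shut from behind the lip until it stopped at 13 N. Its top then measured 129.5 mm (130 expected) and level to within 0.002 rad.

**Bystanders:** The stamp measured within 1 mm of where it started. The cup measured within 2 mm, which is the camera's calibration accuracy.

**Disagreement:** The first alignment checks over the tube differed by up to 2 mm between cameras. I settled it with a close look at the bud and rim, and the swab then went in without side contact. No final check failed.

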